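# Pull the herb greenhouse vent shut with the hooked pole

## Task

Take the hooked pole from its cradle, reach it over the little herb greenhouse, drop its hook into the brass ring eye at the top of the open vent flap on the far side, and pull the flap fully shut with the hook. Then unhook the pole, leaving the flap shut, and lay it back in its cradle the way it lay, hook hanging down, and let go.

Things in the scene. Friction and masses are not known exactly. Their poses are not given: they have to be found in the camera images.
- pole: Hooked pole, 0.2 kg: light-wood stick 20 x 20 mm, its red steel rod (8 mm thick) bent straight down at the front end as a hook. Origin on the stick's axis at the place to grip, near its balance point; x along the stick to the hook, z up. Stick from x = -190 to 130 mm; the rod goes on to x = 170 mm, then turns down to its tip at z = -70 mm. (The spoon lying on the table is not it.)
- pole_rest: The pole's cradle, grey plastic, fixed: foot 240 x 70 x 12 mm, two Y forks (12 mm thick) at x = -100 and 100 mm. Origin under the foot's middle. Fork seats 90 mm up, 26 mm wide; prongs flare to about 60 mm apart at their tops, 125 mm up. The pole starts in it along x, hook to +x hanging clear of the table; seated, its origin is 100 mm above the cradle's origin.
- greenhouse: White-framed clear herb greenhouse, fixed; 130 mm deep (x), 240 mm wide (y). Origin under the middle of its footprint, x points to its far side, away from the robot. The roof rises from 120 mm at the near side to 165 mm at the far side. The far wall is the vent flap, 150 mm tall, hinged at its foot: hinge line along y at x = 65, z = 45 mm.
- ring_eye (a point): Centre of the brass ring eye on the flap's outer face at its top: 33 mm clear inside, 7 mm wire. Frame turns with the flap: z is the ring's axis (upright when shut), x out of the flap, y along the hinge, which passes through x = -27, z = -145 mm of this frame. Flap face 23 mm behind the centre, top edge 5 mm above the ring's plane; free space above and below the ring. Shut: 190 mm above the table.
- vent_flap (a joint): Angle of the vent flap, rad: 0 is fully shut (upright, at a stop), positive leans out, away from the robot, at most 0.7; starts at 0.3 to 0.5. The hinge is stiff: the flap stays where it is left; a pull of about 3 N at the ring towards the robot swings it.
Not all that is in view belongs to the job. Of the things like the pole_rest, leave any that is brown; of the rest the larger one is meant.

How it is judged:
By the outcome, as a careful person would: the job done as asked, in the order asked, and still so for the second after the job is handed in, with the robot touching nothing.
It also fails if it takes over 51 s, if anything falls off the work surface, if the arm or the gripper's body presses on something with over 40 N, if the wrist force passes 120 N, or if a joint passes its speed limit or range.

## Robot

A 6-joint arm with a two-finger parallel gripper is mounted at the origin on the work surface. World frame = base frame: x ahead of the robot, y to its left, z up, the work surface at z = 0. Lengths are in m, angles in rad, forces in N, time in s.
With the tool pointing down it reaches from about 0.275 to 0.875 m from the base axis. Payload 12.5 kg.
Tool frame: the origin (TCP) lies at the very end of the fingers, on their centre line; the grasp point (between the pads) lies 19 mm behind it; x points along the fingers, y is the direction in which the jaws open and shut, and the axes are right-handed (so a half turn about x gives the same grasp; the last joint's range is limited). The gripper opens to 85 mm and grips with 20 to 120 N. Pads are 22 mm wide; open, the fingers measure 114 mm over their backs; the gripper's body (76 mm by 85 mm) begins 54 mm behind the grasp point. The pads swing forward as they close: fully open they stand 13 mm farther back than shut.
Start: joints at [-1.347, 0.351, 1.652, -0, 1.139, -0.085], TCP at [0.167, -0.524, 0.194] pointing down, gripper open.
Joint ranges: [-2.75, 2.75], [-0.79, 2.1], [0.01, 2.65], [-1.57, 4.71], [0.07, 3.14], [-2.87, 2.87]. Speed limits (rad/s): [2.22, 2.22, 2.79, 3.14, 3.14, 3.14].

## Interface

Orientations are given as a 3x3 rotation matrix whose columns are the frame's x, y, z axes.
In Python, from bench import manip gives the robot as it stands. Calls block until the motion is done:
- manip.move_ptp(position, orientation): joint-space move of the TCP to a pose.
- manip.move_l(position, attitude=None, max_speed=0.15): straight line of the TCP; attitude=None keeps the orientation; max_speed is the mean speed in m/s.
- manip.move_j(angles): joint-space move.
- manip.set_gripper(opening, effort=None): opening from 0.0 (shut) to 1.0 (fully open); effort is the grip in N (None keeps the last); returns when the fingers have stopped.
- manip.dwell(seconds).
- manip.inverse_kinematics(position, orientation): joint angles nearest the present ones, or None.
- manip.grab_frame(name): name is "scene" or "side" or "wrist"; returns (picture, depth): 420x560x3 uint8, red, green, blue; 420x560 float32, m along the optical axis (not along the pixel's ray), 0 where there is no reading.
- manip.get_calibration(name): a dict with "camera_matrix" (3x3 intrinsics, pixels), "k1" (the pictures are not rectified: a ray, as slopes to the right and down, at radius r is drawn at 1 + k1 r^2 times it, then the intrinsics apply), "R" (3x3) and "t" (3): a world point X has camera coordinates R X + t. Camera axes: x right, y down, z forward; pixel columns grow to the right and rows downward; lengths in m; the calibration is good to about 2 mm. A picture is of the moment at which its call begins: read the wrist's pose just before it. get_calibration takes no time and is no camera call; for the wrist camera it gives the pose at the moment of the call.
A pose or a line that the arm cannot do raises manip.Unreachable and nothing moves.
- manip.sign_off(): hands the job in, once; it reports no verdict.
Trained networks look in the newest picture that a camera, given by its name, has taken for a name from the list of things; names that differ only in an ending like _2 or _b are one class to them, and where a whole thing is asked for, a point or a joint stands for the part that bears it (a point fixed in the world has none). Each returns a list of dicts, best first, with "confidence" (0 to 1); they miss things now and then, are a little off and sometimes report something else, mostly with a low value. They report only what shows in the picture. A call takes as long as a camera call. They do not tell look-alikes from the thing itself.
- manip.look_for(camera, name): "at" ([x, y, z] in m, in world coordinates, good to about 4 mm: the middle of the surface that is visible of it).
Readings, each from a call of its own:
- manip.current_time(): time.
- manip.current_qpos(): joint angles.
- manip.current_joint_vel(): joint speeds.
- manip.current_joint_torque(): joint torques, N m.
- manip.current_ee_pos(): TCP position.
- manip.current_tcp_rot(): TCP orientation.
- manip.current_force(): force on the tool from outside, world axes, zero at the start.
- manip.current_ft_torque(): the same for the moment, N m.
- manip.current_grip_width(): opening from 0.0 (shut) to 1.0 (fully open).
Only numpy, scipy, OpenCV 4.12 (cv2) and the standard library are available. Lean on these libraries where they do the work, as an engineer would, in place of code of your own. Each camera call takes 0.05 s, during which the arm holds its last target. There are 200 camera calls.

## Working session

There is one attempt and no reset: what is moved stays moved. The work goes in short steps, each a Python script; the robot and the scene stay as the last script left them, time stands still between calls to the robot, and variables do not carry over. Pictures are saved under pics/ and viewed, about 8 in all and at most 12, crops included, and the job is handed in when it is done.

```bash
ls; mkdir -p pics; cat > h.py <<'E'
import numpy as np, cv2
from bench import manip as m
def save(name,fn,crop=None,scale=1):
    p,d=m.grab_frame(name); np.savez('pics/'+fn+'.npz',p=p,d=d,**{k:np.array(v) for k,v in m.get_calibration(name).items()})
    q=p if crop is None else p[crop[1]:crop[3],crop[0]:crop[2]]
    q=cv2.resize(q,None,fx=scale,fy=scale,interpolation=cv2.INTER_CUBIC)
    cv2.imwrite('pics/'+fn+'.png',q[:,:,::-1]); return p,d
def rays(c,uv):
    uv=np.atleast_2d(uv).astype(float)
    return cv2.undistortPoints(uv.reshape(-1,1,2),np.array(c['camera_matrix']),np.array([float(c['k1']),0,0,0])).reshape(-1,2)
def cloud(c,d,uv):
    s=rays(c,uv); uv=np.atleast_2d(uv).astype(int); z=d[uv[:,1],uv[:,0]]
    return (np.c_[s*z[:,None],z]-np.array(c['t']))@np.array(c['R'])
def proj(c,X):
    x=np.atleast_2d(X)@np.array(c['R']).T+np.array(c['t']); s=x[:,:2]/x[:,2:]
    s=s*(1+float(c['k1'])*(s**2).sum(1,keepdims=True)); K=np.array(c['camera_matrix'])
    return s@K[:2,:2].T+K[:2,2]
E
python3 - <<'E'
from h import *
print(m.current_time())
a,_=save('scene','a');b,_=save('side','b')
c=np.hstack([a,b]);
for n in('scene','side'):
    k=m.get_calibration(n);print(n,k['k1'],(-np.array(k['R']).T@np.array(k['t'])).round(3))
    for o in('pole','pole_rest','greenhouse','ring_eye','vent_flap'):
        for r in m.look_for(n,o): print(o,np.round(r['at'],3),round(r['confidence'],2),proj(k,r['at']).round())
print(m.current_time())
E
```

```text
pics
0.0
scene -0.12044998724327657 [ 0.844 -0.506  0.988]
pole [ 0.549 -0.058  0.132] 0.72 [[268. 263.]]
pole [0.439 0.322 0.109] 0.6 [[301. 148.]]
pole_rest [0.443 0.324 0.013] 0.87 [[302. 172.]]
pole_rest [ 0.311 -0.168  0.011] 0.65 [[165. 283.]]
pole_rest [0.317 0.549 0.011] 0.63 [[299. 116.]]
pole_rest [ 0.646 -0.06   0.184] 0.48 [[307. 268.]]
greenhouse [ 0.55  -0.056  0.131] 0.66 [[269. 262.]]
ring_eye [ 0.642 -0.064  0.186] 0.6 [[305. 269.]]
vent_flap [ 0.642 -0.058  0.185] 0.95 [[306. 267.]]
side -0.17556404621308563 [0.098 1.029 1.243]
pole [0.428 0.329 0.107] 0.91 [[267. 294.]]
pole_rest [0.44  0.329 0.011] 0.89 [[264. 312.]]
pole_rest [0.317 0.557 0.006] 0.87 [[271. 402.]]
pole_rest [ 0.334 -0.161  0.008] 0.76 [[356. 206.]]
greenhouse [0.444 0.33  0.012] 0.48 [[262. 312.]]
ring_eye [ 0.63  -0.025  0.152] 0.82 [[254. 174.]]
vent_flap [ 0.632 -0.028  0.156] 0.95 [[254. 172.]]
0.6
```

View pics/a.png

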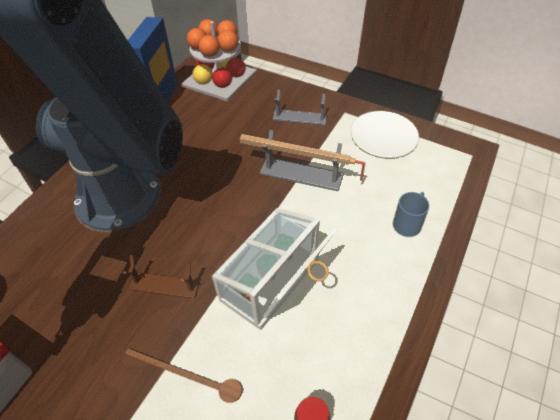

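View pics/b.png

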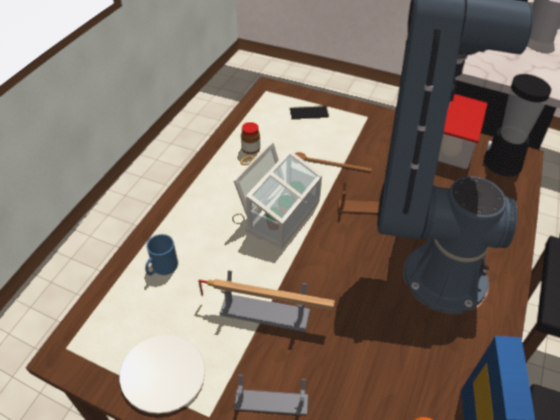

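Scene picture: the hooked pole is at (300,150) on the large grey cradle (302,172), red hook at (362,168). Look-alikes are the spoon at (190,375), the small grey cradle at (300,115) and the brown cradle at (165,283). The ring is at (318,271), with its shadow at (330,281). In the side view the pole is at (267,294) and the ring near (247,160). I choose the pole at (300,150), the large grey cradle and that ring. Next I measure all three from both views.

```bash
cat > meas.py <<'E'
from h import *
V,U=np.mgrid[0:420,0:560]; uv=np.c_[U.ravel(),V.ravel()]
crops=[]
for f in 'ab':
    c=np.load(f'pics/{f}.npz'); P=cloud(c,c['d'],uv); col=c['p'].reshape(-1,3); hsv=cv2.cvtColor(c['p'],cv2.COLOR_RGB2HSV).reshape(-1,3).astype(int); ok=c['d'].ravel()>0
    near=ok&(np.hypot(P[:,0]-.44,P[:,1]-.325)<.23)
    st=near&(P[:,2]>.075)&(P[:,2]<.14)&(hsv[:,1]>90)&(hsv[:,0]<25)&(hsv[:,0]>6)
    X=P[st]; mu=X.mean(0); w=np.linalg.svd(X-mu,full_matrices=False)[2][0]; w*=np.sign(w[0]); t=(X-mu)@w
    top=X[np.abs(t)<.1]
    print(f,'stick n',st.sum(),'mu',mu.round(4),'dir',w.round(4),'ends',(mu+w*t.min()).round(4),(mu+w*t.max()).round(4),'len',np.ptp(t).round(3),'z top',np.percentile(X[:,2],[50,90,97]).round(4))
    rd=near&((hsv[:,0]<6)|(hsv[:,0]>172))&(hsv[:,1]>130)&(hsv[:,2]>70)&(P[:,2]>.02)
    R=P[rd]; print(' red',rd.sum(),R.min(0).round(4) if len(R) else '',R.max(0).round(4) if len(R) else '', 'along',np.percentile((R-mu)@w,[2,50,98]).round(3))
    ft=near&(P[:,2]>.007)&(P[:,2]<.018)&(hsv[:,1]<70)&(hsv[:,2]<150)&(np.hypot(P[:,0]-.44,P[:,1]-.325)<.15)
    r=cv2.minAreaRect((P[ft][:,:2]*1000).astype(np.float32)); print(' foot',ft.sum(),r,np.median(P[ft][:,2]))
    # ring brass
    g=ok&(np.hypot(P[:,0]-.66,P[:,1]+.05)<.13)&(P[:,2]>.13)&(P[:,2]<.25)&(hsv[:,0]>12)&(hsv[:,0]<28)&(hsv[:,1]>110)
    if g.sum(): print(' ring',g.sum(),np.median(P[g],0).round(4),P[g].min(0).round(4),P[g].max(0).round(4),uv[g].min(0),uv[g].max(0))
    # greenhouse high points
    h=ok&(P[:,0]>.42)&(P[:,0]<.75)&(abs(P[:,1]+.06)<.2)&(P[:,2]>.1)&(P[:,2]<.25)&(hsv[:,1]<60)
    r=cv2.minAreaRect((P[h][:,:2]*1000).astype(np.float32)); print(' gh',h.sum(),r,cv2.boxPoints(r).round())
    cc=proj(c,[.66,-.06,.17])[0].astype(int); q=c['p'][max(cc[1]-70,0):cc[1]+70,cc[0]-90:cc[0]+90]; print(cc); crops.append(cv2.resize(q,(540,420)) if 0 else cv2.resize(q,None,fx=2.2,fy=2.2,interpolation=2))
    cc=proj(c,[.44,.325,.07])[0].astype(int); q=c['p'][max(cc[1]-70,0):cc[1]+70,cc[0]-90:cc[0]+90]; print(cc); crops.append(cv2.resize(q,None,fx=2.2,fy=2.2,interpolation=2))
im=np.vstack([np.hstack([cv2.resize(x,(396,300)) for x in crops[:2]]),np.hstack([cv2.resize(x,(396,300)) for x in crops[2:]])]); cv2.imwrite('pics/crops.png',im[:,:,::-1])
E
python3 meas.py
```

```text
a stick n 977 mu [0.4175 0.315  0.1054] dir [0.9806 0.196  0.0035] ends [0.2586 0.2832 0.1048] [0.6108 0.3536 0.106 ] len 0.359 z top [0.1076 0.1112 0.1123]
 red 13 [0.5889 0.3491 0.0982] [0.6117 0.358  0.1051] along [0.176 0.187 0.198]
 foot 1298 ((439.06451416015625, 322.55499267578125), (241.2858428955078, 74.07769775390625), 11.642295837402344) 0.011202396256436032
 ring 141 [ 0.662  -0.0491  0.1781] [ 0.6432 -0.0722  0.1689] [ 0.6853 -0.0293  0.1882] [307 259] [327 280]
 gh 5096 ((576.19384765625, -36.35606384277344), (242.59568786621094, 223.38818359375), 81.92382049560547) [[ 449. -141.]
 [ 670. -172.]
 [ 704.   68.]
 [ 483.   99.]]
[313 274]
[301 157]
b stick n 1156 mu [0.4119 0.3223 0.107 ] dir [0.98   0.1988 0.008 ] ends [0.2606 0.2916 0.1058] [0.6129 0.3631 0.1087] len 0.359 z top [0.1086 0.1125 0.1143]
 red 13 [0.5926 0.353  0.0978] [0.614  0.3617 0.1064] along [0.185 0.198 0.205]
 foot 1671 ((443.34930419921875, 344.8168029785156), (256.66131591796875, 108.23969268798828), 13.281641960144043) 0.011599298743024665
 ring 30 [ 0.6768 -0.0597  0.1737] [ 0.6488 -0.0694  0.1674] [ 0.6853 -0.0327  0.1848] [241 156] [253 163]
 gh 4186 ((567.1092529296875, -35.5645751953125), (250.9833984375, 203.23910522460938), 81.79666137695312) [[ 449. -145.]
 [ 650. -174.]
 [ 686.   74.]
 [ 484.  103.]]
[250 160]
[263 299]
```

View pics/crops.png

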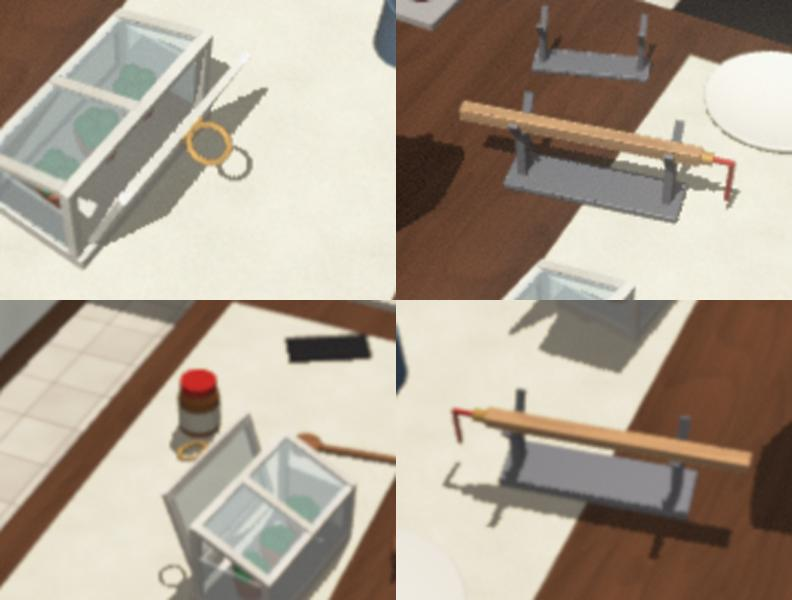

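The crops confirm the choice: red hook hanging on the +x end of the pole, larger grey cradle. The stick axis is yawed 11.4° with its origin near (0.446, 0.325, 0.100). The greenhouse is yawed −8.1° with its origin near (0.530, −0.030). The ring is near (0.664, −0.051, 0.177), which puts the flap at about 0.30 rad. Now the IK check and the pick.

```bash
cat >> h.py <<'E'
SG=1
def rot(yaw,s=None):
    s=SG if s is None else s
    x=np.array([0,0,-1.]); y=s*np.array([-np.sin(yaw),np.cos(yaw),0]); return np.c_[x,y,np.cross(x,y)]
YP=np.radians(11.4); YG=np.radians(-8.07)
PO=np.array([.446,.3247,.100])
def tcp(p): return np.array(p)-[0,0,.019]      # pole origin -> TCP
GO=np.array([.530,-.030,0]); GX=np.array([np.cos(YG),np.sin(YG),0]); GY=np.array([-GX[1],GX[0],0])
def hookpole(lx,ly,ztip,dx=0): # pole origin for hook tip at greenhouse local lx,ly
    return GO+GX*(lx-.170-dx)+GY*ly+[0,0,ztip+.070]
E
python3 - <<'E'
from h import *
for s in(1,-1):
    for p,y in((PO,YP),(PO+[0,0,.2],YP),(hookpole(.135,0,.25),YG),(hookpole(.135,0,.15),YG),(hookpole(.07,0,.17),YG)):
        q=m.inverse_kinematics(tcp(p),rot(y,s)); print(s,p.round(3),None if q is None else np.round(q,2))
E
```

```text
1 [0.446 0.325 0.1  ] [ 0.54  0.5   1.75 -0.    0.9  -1.22]
1 [0.446 0.325 0.3  ] [ 0.54  0.28  1.53 -0.    1.33 -1.22]
1 [ 0.495 -0.025  0.32 ] [-0.14  0.16  1.64 -0.    1.35 -1.57]
1 [ 0.495 -0.025  0.22 ] [-0.14  0.24  1.78 -0.    1.12 -1.57]
1 [ 0.431 -0.016  0.24 ] [-0.15  0.1   1.9  -0.    1.14 -1.57]
-1 [0.446 0.325 0.1  ] [ 0.54  0.5   1.75 -0.    0.9   1.92]
-1 [0.446 0.325 0.3  ] [ 0.54  0.28  1.53 -0.    1.33  1.92]
-1 [ 0.495 -0.025  0.32 ] [-0.14  0.16  1.64 -0.    1.35  1.57]
-1 [ 0.495 -0.025  0.22 ] [-0.14  0.24  1.78 -0.    1.12  1.57]
-1 [ 0.431 -0.016  0.24 ] [-0.15  0.1   1.9  -0.    1.14  1.57]
```

```bash
python3 - <<'E'
from h import *
m.move_ptp([.167,-.524,.30],m.current_tcp_rot())
m.move_ptp(tcp(PO+[0,0,.22]),rot(YP)); print(m.current_time())
save('wrist','w1'); k=m.get_calibration('wrist')
print((-np.array(k['R']).T@np.array(k['t'])).round(3))
for o in('pole','pole_rest'):
    for r in m.look_for('wrist',o): print(o,np.round(r['at'],3),round(r['confidence'],2))
print(proj(k,[PO,PO+.17*np.array([np.cos(YP),np.sin(YP),0]),PO-.19*np.array([np.cos(YP),np.sin(YP),0])]).round())
E
```

```text
4.225
[0.379 0.31  0.481]
pole [0.403 0.314 0.112] 0.82
pole_rest [0.315 0.551 0.006] 0.69
pole_rest [0.437 0.323 0.013] 0.67
[[286. 175.]
 [286. 305.]
 [285.  -6.]]
```

View pics/w1.png

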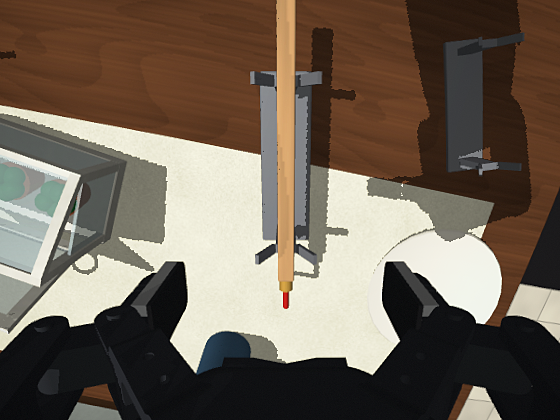

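The wrist view shows the pole along column 286 with its red end at row 308, as predicted (286, 305), and centred in its forks. Grasping now.

```bash
python3 - <<'E'
from h import *
m.move_l(tcp(PO),max_speed=.2); print(m.current_time(),m.current_force().round(1))
m.set_gripper(0.0,100); print('grip',m.current_grip_width(),m.current_force().round(2),m.current_time())
m.move_l(tcp(PO+[0,0,.2]),max_speed=.15); print(m.current_force().round(2),m.current_ft_torque().round(2),m.current_grip_width())
m.move_ptp(tcp(hookpole(.125,0,.245)),rot(YG)); print(m.current_time())
a,_=save('scene','a2');b,_=save('side','b2')
cr=[]
for n in('a2','b2'):
    c=np.load(f'pics/{n}.npz'); q=proj(c,[.65,-.05,.2])[0].astype(int); print(n,q); cr.append(cv2.resize(c['p'][q[1]-60:q[1]+60,q[0]-60:q[0]+60],(400,400),interpolation=2))
cv2.imwrite('pics/c2.png',np.hstack(cr)[:,:,::-1])
for n in('scene','side'):
    for r in m.look_for(n,'ring_eye'): print(n,np.round(r['at'],3),round(r['confidence'],2))
E
```

```text
5.625 [0.7 0.  0.3]
grip -0.0037752656218271266 [ 0.1  -0.56  0.91] 6.3917
[-0.26 -0.18  0.17] [-0.04 -0.02 -0.  ] 0.0019525992879785453
9.1917
a2 [311 261]
b2 [251 155]
scene [ 0.642 -0.066  0.186] 0.67
side [ 0.631 -0.027  0.155] 0.72
```

View pics/c2.png

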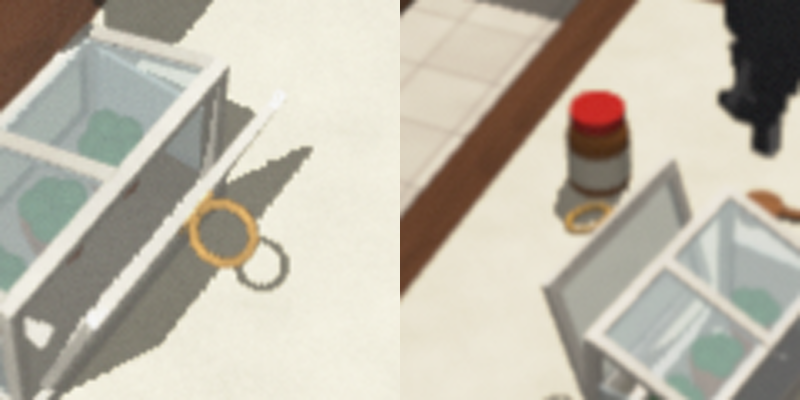

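The gripper closed to 0, so the pole was missed. The picture shows the ring at about (317,270) in the scene frame and no hook. Checking where the pole and TCP are.

```bash
python3 - <<'E'
from h import *
print(m.current_ee_pos().round(4),tcp(hookpole(.125,0,.245)),m.current_tcp_rot().round(2).tolist(),m.current_grip_width())
a=np.load('pics/a2.npz')['p'];b=np.load('pics/b2.npz')['p']
im=np.hstack([cv2.resize(a[100:250,200:400],(400,300)),cv2.resize(b[200:350,170:370],(400,300))])
im=np.vstack([im,np.hstack([cv2.resize(a,(400,300)),cv2.resize(b,(400,300))])])
cv2.imwrite('pics/c3.png',im[:,:,::-1])
E
```

```text
[ 0.4855 -0.0229  0.2959] [ 0.48544562 -0.02368277  0.296     ] [[-0.0, 0.14, 0.99], [0.0, 0.99, -0.14], [-1.0, 0.0, -0.0]] 0.000832258323078983
```

View pics/c3.png

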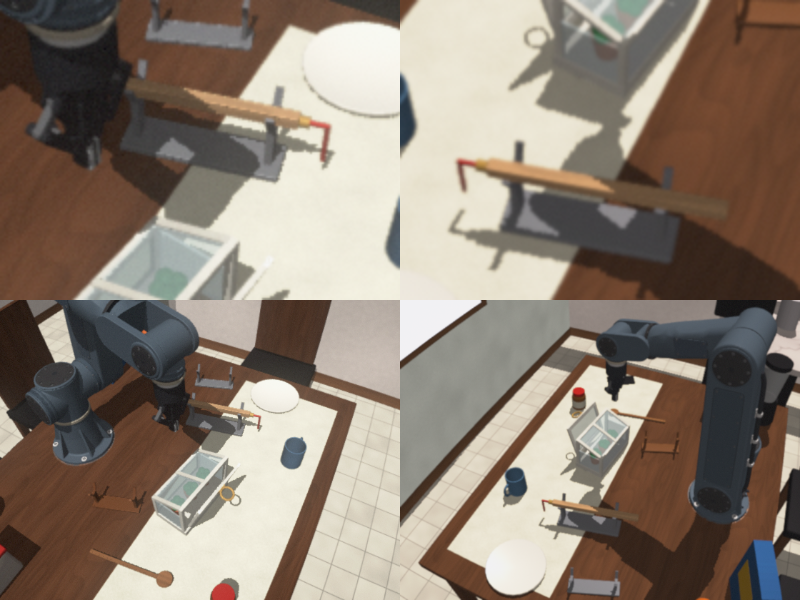

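```bash
cp meas.py meas2.py; sed -i "s/for f in 'ab'/for f in ('a2','b2')/" meas2.py; python3 meas2.py | grep -E "stick|red"; python3 - <<'E'
from h import *
p=m.current_ee_pos()
for n in('a2','b2'):
    c=np.load(f'pics/{n}.npz'); print(n,proj(c,[p,p+[0,0,.1]]).round())
c=np.load('pics/w1.npz')
V,U=np.mgrid[0:420,270:303]; uv=np.c_[U.ravel(),V.ravel()]; P=cloud(c,c['d'],uv)
for r in (100,150,175,200,250,280,300): 
    s=(uv[:,1]==r)&(abs(uv[:,0]-286)<5); print(r,np.median(P[s],0).round(4))
V,U=np.mgrid[250:420,100:470]; uv=np.c_[U.ravel(),V.ravel()]; P=cloud(c,c['d'],uv)
g=(P[:,2]>.2); T=np.load; print('lowest gripper pts', np.sort(P[g][:,2])[:5], 'TCP z was',.301); 
i=P[g][P[g][:,2]<P[g][:,2].min()+.004]; print(i[:6].round(3))
E
```

```text
a2 stick n 752 mu [0.4535 0.322  0.1057] dir [0.9807 0.1953 0.0033] ends [0.3309 0.2976 0.1052] [0.6104 0.3533 0.1062] len 0.285 z top [0.1079 0.111  0.1124]
 red 13 [0.5896 0.3495 0.0992] [0.6114 0.358  0.1066] along [0.14  0.15  0.161]
b2 stick n 1182 mu [0.4131 0.3223 0.1068] dir [0.9804 0.1969 0.004 ] ends [0.2606 0.2917 0.1062] [0.6103 0.3619 0.1076] len 0.357 z top [0.1084 0.1124 0.114 ]
 red 13 [0.5918 0.3544 0.098 ] [0.6138 0.3611 0.1059] along [0.183 0.197 0.204]
a2 [[246. 194.]
 [242. 158.]]
b2 [[300. 151.]
 [301. 122.]]
100 [0.3642 0.3088 0.1102]
150 [0.4163 0.3192 0.1096]
175 [0.4437 0.3236 0.1098]
200 [0.4721 0.3305 0.1099]
250 [0.533  0.3427 0.1095]
280 [0.5723 0.3505 0.1104]
300 [0.6047 0.3581 0.1026]
lowest gripper pts [0.35012604 0.35035312 0.35041149 0.35043255 0.35054769] TCP z was 0.301
[[0.445 0.28  0.354]
 [0.445 0.28  0.353]
 [0.429 0.364 0.353]
 [0.447 0.28  0.35 ]
 [0.43  0.364 0.351]
 [0.429 0.364 0.352]]
```

The pole is unmoved. Both views show the real fingertips higher than the reported TCP: scene (247,182) against the projected (246,194), side (300,140) against (300,151). That is about 35 mm, and it explains the miss. I'll measure it.

```bash
python3 - <<'E'
from h import *
p=m.current_ee_pos(); V,U=np.mgrid[0:420,0:560]; uv=np.c_[U.ravel(),V.ravel()]
for n in('a2','b2'):
    c=np.load(f'pics/{n}.npz'); P=cloud(c,c['d'],uv); g=(c['d'].ravel()>0)&(np.hypot(*(P[:,:2]-p[:2]).T)<.03)&(P[:,2]>.24)&(P[:,2]<.5)
    Q=P[g]; print(n,p.round(4),g.sum(),np.sort(Q[:,2])[[0,2,5,10,20]].round(4)); j=Q[Q[:,2]<Q[:,2].min()+.01]; print(j.mean(0).round(4), j.min(0).round(3),j.max(0).round(3), uv[g][np.argsort(Q[:,2])[:3]])
save('wrist','w2'); c=np.load('pics/w2.npz'); P=cloud(c,c['d'],uv); g=(c['d'].ravel()>0)&(np.hypot(*(P[:,:2]-p[:2]).T)<.04)&(P[:,2]>.2)
Q=P[g]; print('wrist',np.sort(Q[:,2])[[0,5,20,50]].round(4),Q[Q[:,2]<Q[:,2].min()+.01].mean(0).round(4))
print('cam-TCP',(-c['R'].T@c['t']-p).round(4), m.current_qpos().round(4))
E
```

```text
a2 [ 0.4855 -0.0229  0.2959] 725 [0.3349 0.3355 0.3372 0.3393 0.3417]
[ 0.4906 -0.0285  0.3409] [ 0.475 -0.036  0.335] [ 0.496 -0.011  0.345] [[243 184]
 [244 184]
 [246 184]]
b2 [ 0.4855 -0.0229  0.2959] 329 [0.3297 0.3352 0.3401 0.3416 0.3469]
[ 0.4815 -0.0177  0.3343] [ 0.476 -0.025  0.33 ] [ 0.488 -0.013  0.337] [[300 142]
 [301 142]
 [302 142]]
wrist [0.3355 0.3361 0.3367 0.3384] [ 0.4768 -0.0224  0.3417]
cam-TCP [-0.0681  0.0091  0.1796] [-0.1433  0.1404  1.6694  0.      1.3319 -1.5744]
```

View pics/w2.png

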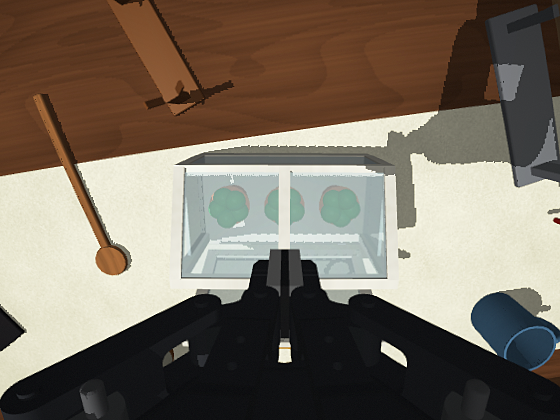

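All three cameras put the closed fingertips at z≈0.334 with the reported TCP at 0.296, so the real fingers end about 38 mm short of the reported TCP. I'll correct for that and pick again. The wrist picture shows the shut fingers at (285,270) above the greenhouse roof.

```bash
cat >> h.py <<'E'
def tcp(p): return np.array(p)-[0,0,.019+.037]
E
python3 - <<'E'
from h import *
m.set_gripper(1.0)
m.move_ptp(tcp(PO+[0,0,.20]),rot(YP)); print(m.current_time())
m.move_l(tcp(PO+[0,0,.03]),max_speed=.25); m.move_l(tcp(PO),max_speed=.08); print(m.current_time(),m.current_force().round(1))
m.set_gripper(0.0,100); w=m.current_grip_width(); print('grip',w,m.current_force().round(2),m.current_time())
if w>.1:
    m.move_l(tcp(PO+[0,0,.19]),max_speed=.2); print(m.current_force().round(2),m.current_ft_torque().round(2),m.current_grip_width())
    m.move_ptp(tcp(hookpole(.125,0,.245)),rot(YG)); print(m.current_time())
a,_=save('scene','a3');b,_=save('side','b3')
cr=[]
for n in('a3','b3'):
    c=np.load(f'pics/{n}.npz'); q=proj(c,[.63,-.05,.24])[0].astype(int); print(n,q-70); cr.append(cv2.resize(c['p'][q[1]-70:q[1]+70,q[0]-70:q[0]+70],(400,400),interpolation=2))
cv2.imwrite('pics/c4.png',np.hstack(cr)[:,:,::-1])
E
```

```text
11.5583
12.9167 [ 0.4  0.2 -0.2]
grip 0.21618330377328324 [-2.23 -0.72  5.09] 13.5417
[-0.39 -0.25 -3.01] [0.02 0.07 0.  ] 0.21522763555401828
15.9667
a3 [233 176]
b3 [187  77]
```

View pics/c4.png

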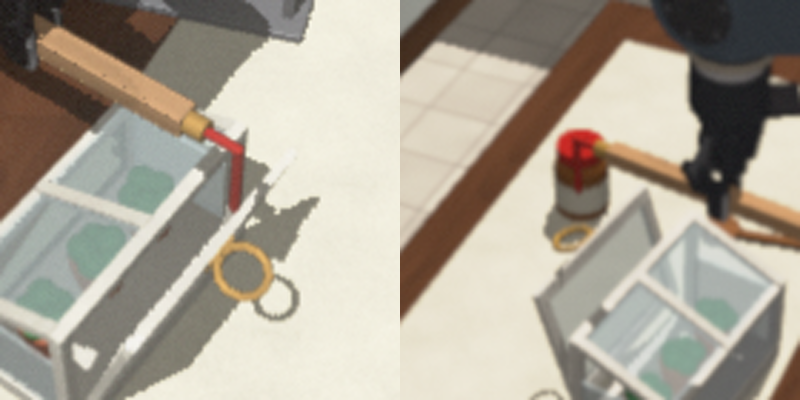

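Pole held. In the scene crop the hook bend is at (317,228.5), its tip at (315.6,249) and the ring centre at (318,271). In the side view the bend is at (249,129), tip (249,143.5) and ring (248,160). Triangulating.

```bash
cat >> h.py <<'E'
def tri(ca,cb,ua,ub):
    A=[];B=[]
    for c,u in((ca,ua),(cb,ub)):
        R=np.array(c['R']);t=np.array(c['t']); x,y=rays(c,u)[0]
        for v,k in((x,0),(y,1)): A.append(R[k]-v*R[2]);B.append(v*t[2]-t[k])
    X,r,_,_=np.linalg.lstsq(np.array(A),np.array(B),rcond=None); return X,np.sqrt(r)
def loc(X): d=np.array(X)-GO; return np.array([d@GX,d@GY,d[2]])
E
python3 - <<'E'
from h import *
a=np.load('pics/a3.npz');b=np.load('pics/b3.npz')
for n,u,v in(('bend',(317,228.5),(249,128.8)),('tip',(315.6,248.8),(249.3,143.5)),('ring',(318,271.2),(248.2,160.3))):
    X,r=tri(a,b,u,v); print(n,X.round(4),r,'local',loc(X).round(4))
p=m.current_ee_pos(); print('pole org',loc(p+[0,0,.056]).round(4))
# ellipse fit of ring, scene & side
for c in(a,b):
    hsv=cv2.cvtColor(c['p'],cv2.COLOR_RGB2HSV); M=((hsv[...,0]>10)&(hsv[...,0]<28)&(hsv[...,1]>90)).astype(np.uint8)
    q=proj(c,[.662,-.05,.175])[0].astype(int); s=np.argwhere(M[q[1]-14:q[1]+15,q[0]-14:q[0]+15])[:,::-1]+q-14; print(len(s),cv2.fitEllipse(s.astype(np.float32)),s.min(0),s.max(0))
# predicted ring silhouette for theta
for th in(.25,.3,.35,.4):
    C=GO+GX*(.065+.027*np.cos(th)+.145*np.sin(th))+[0,0,.045+.145*np.cos(th)-.027*np.sin(th)]
    print(th,loc(C).round(4),proj(a,C).round(1),proj(b,C).round(1))
E
```

```text
bend [ 0.6521 -0.0425  0.3063] [0.00185641] local [0.1226 0.0048 0.3063]
tip [ 0.655  -0.0475  0.247 ] [0.00091694] local [0.1263 0.0003 0.247 ]
ring [ 0.6645 -0.0511  0.1749] [0.00242526] local [ 0.1361 -0.002   0.1749]
pole org [-0.045   0.0009  0.3148]
183 ((317.3165283203125, 270.29925537109375), (17.424535751342773, 19.626081466674805), 128.7409210205078) [306 259] [328 280]
74 ((247.28135681152344, 157.40582275390625), (9.753868103027344, 15.28094482421875), 42.54097366333008) [240 151] [256 164]
0.25 [0.127  0.     0.1788] [[314.2 267.3]] [[249.7 160.7]]
0.3 [0.1336 0.     0.1755] [[316.7 269.8]] [[247.9 160.8]]
0.35 [0.1401 0.     0.172 ] [[319.2 272.2]] [[246.2 160.9]]
0.4 [ 0.1463 -0.      0.168 ] [[321.7 274.7]] [[244.6 161.2]]
```

```bash
cat >> h.py <<'E'
def ring(th): return .065+.027*np.cos(th)+.145*np.sin(th), .045+.145*np.cos(th)-.027*np.sin(th)
E
python3 - <<'E'
from h import *
f0=m.current_force()
m.move_l(tcp(hookpole(.133,-.0005,.200)),max_speed=.15)
ok=True
for z in(.18,.165,.150):
    m.move_l(tcp(hookpole(.133,-.0005,z)),max_speed=.06); f=m.current_force()-f0; print(z,f.round(2))
    if f[2]>4: ok=False; m.move_l(tcp(hookpole(.133,-.0005,.21))); break
if ok:
    for th in(.31,.27,.23):
        x,z=ring(th); m.move_l(tcp(hookpole(x-.0125,-.0005,z-.024)),max_speed=.05); print(th,(m.current_force()-f0).round(2),m.current_time())
save('scene','a4');save('side','b4')
cr=[]
for n in('a4','b4'):
    c=np.load(f'pics/{n}.npz'); q=proj(c,[.64,-.05,.19])[0].astype(int); print(n,q-50); cr.append(cv2.resize(c['p'][q[1]-50:q[1]+50,q[0]-50:q[0]+50],(400,400),interpolation=2))
cv2.imwrite('pics/c5.png',np.hstack(cr)[:,:,::-1])
E
```

```text
0.18 [-0.12 -0.27  1.06]
0.165 [-0.71 -0.69  0.66]
0.15 [0.2  0.67 1.1 ]
0.31 [0.43 0.73 0.72] 18.1667
0.27 [-0.08 -0.    0.98] 18.4333
0.23 [ 0.33 -0.53  1.42] 18.7
a4 [257 212]
b4 [204 108]
```

View pics/c5.png

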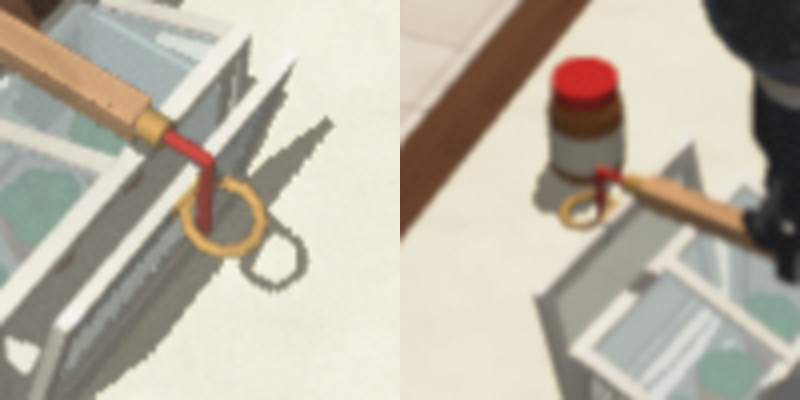

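The hook is inside the ring, with the scene crop showing the rod at (205,200) in the ring centred at (225,217). The ring has already moved to about θ≈0.24. Continuing the pull to the stop.

```bash
python3 - <<'E'
from h import *
f0=np.array([-.39,-.25,-3.01])
for th in(.18,.12,.07,.03,0,-.02,-.04,-.06,-.08,-.10,-.12):
    x,z=ring(th); z=min(z,.19)
    m.move_l(tcp(hookpole(x-.0125,-.0005,z-.024)),max_speed=.05 if th>.03 else .03); f=m.current_force()-f0; F=f@GX
    print(th,f.round(2),'Fx',F.round(2),m.current_time(),m.current_grip_width().round(3))
    if F>9 or np.linalg.norm(f)>20: break
m.dwell(.2)
save('scene','a5');save('side','b5')
cr=[]
for n in('a5','b5'):
    c=np.load(f'pics/{n}.npz'); q=proj(c,[.61,-.05,.19])[0].astype(int); print(n,q-50); cr.append(cv2.resize(c['p'][q[1]-50:q[1]+50,q[0]-50:q[0]+50],(400,400),interpolation=2))
cv2.imwrite('pics/c6.png',np.hstack(cr)[:,:,::-1])
E
```

```text
Traceback (most recent call last):
AttributeError: 'float' object has no attribute 'round'
```

```bash
python3 - <<'E'
from h import *
f0=np.array([-.39,-.25,-3.01])
for th in(.12,.07,.03,0,-.02,-.04,-.06,-.08,-.10,-.12):
    x,z=ring(th); z=min(z,.19)
    m.move_l(tcp(hookpole(x-.0125,-.0005,z-.024)),max_speed=.05 if th>.03 else .03); f=m.current_force()-f0; F=f@GX
    print(th,f.round(2),'Fx',round(F,2),round(m.current_time(),2))
    if F>9 or np.linalg.norm(f)>20: break
m.dwell(.2)
save('scene','a5');save('side','b5')
cr=[]
for n in('a5','b5'):
    c=np.load(f'pics/{n}.npz'); q=proj(c,[.61,-.05,.19])[0].astype(int); print(n,q-50); cr.append(cv2.resize(c['p'][q[1]-50:q[1]+50,q[0]-50:q[0]+50],(400,400),interpolation=2))
cv2.imwrite('pics/c6.png',np.hstack(cr)[:,:,::-1])
E
```

```text
0.12 [0.37 0.46 0.09] Fx 0.3 19.43
0.07 [1.01 0.22 1.13] Fx 0.97 19.73
0.03 [0.18 0.44 1.24] Fx 0.12 20.07
0 [16.98 -2.01 -6.74] Fx 17.09 20.38
a5 [244 206]
b5 [213 111]
```

View pics/c6.png

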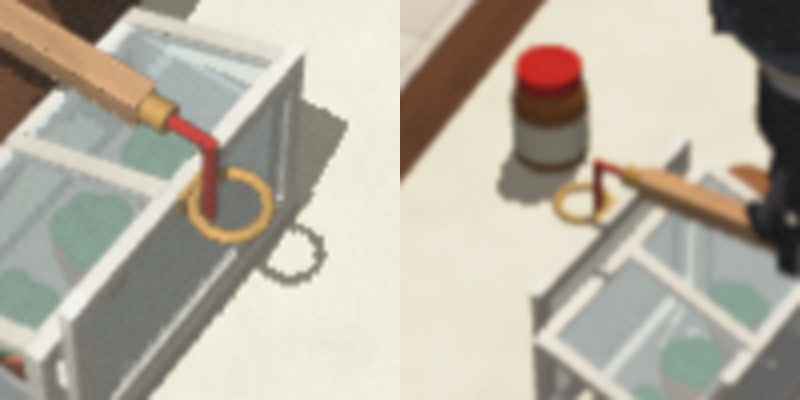

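The flap is against the frame: ring at crop (229,205), and a clear 17 N rise at the stop. Now I centre the hook in the ring, lift it out, and check the flap and the pole's pose in hand.

```bash
python3 - <<'E'
from h import *
f0=np.array([-.39,-.25,-3.01])
x,z=ring(0)
m.move_l(tcp(hookpole(x-.003,-.0005,z-.024)),max_speed=.03); print((m.current_force()-f0).round(2))
m.move_l(tcp(hookpole(x-.003,-.0005,z-.005)),max_speed=.04); print((m.current_force()-f0).round(2))
m.move_l(tcp(hookpole(x-.003,-.0005,.27)),max_speed=.12); print((m.current_force()-f0).round(2),m.current_time(),m.current_grip_width())
save('scene','a6');save('side','b6'); a=np.load('pics/a6.npz');b=np.load('pics/b6.npz')
for th in(0,.03,.06):
    X,Z=ring(th); print(th,proj(a,GO+GX*X+[0,0,Z]).round(1))
hsv=cv2.cvtColor(a['p'],cv2.COLOR_RGB2HSV); M=((hsv[...,0]>10)&(hsv[...,0]<28)&(hsv[...,1]>90)).astype(np.uint8)
q=np.array([301,257]); s=np.argwhere(M[q[1]-14:q[1]+15,q[0]-14:q[0]+15])[:,::-1]+q-14; print(len(s),cv2.fitEllipse(s.astype(np.float32))[0])
# stick axis in hand
o=hookpole(x-.003,-.0005,.27); V,U=np.mgrid[0:420,0:560]; uv=np.c_[U.ravel(),V.ravel()]
for c in(a,b):
    P=cloud(c,c['d'],uv); h=cv2.cvtColor(c['p'],cv2.COLOR_RGB2HSV).reshape(-1,3).astype(int)
    D=P-o; lx=D@GX; ly=D@GY; k=(c['d'].ravel()>0)&(abs(ly)<.03)&(abs(D[:,2])<.04)&(lx>.02)&(lx<.12)&(h[:,1]>80)&(h[:,0]<25)
    print(k.sum(),'pitch,yaw slope',np.polyfit(lx[k],D[k,2],1).round(3),np.polyfit(lx[k],ly[k],1).round(3))
    r=(c['d'].ravel()>0)&(abs(ly)<.03)&(lx>.12)&(lx<.2)&(D[:,2]>-.1)&(D[:,2]<.03)&((h[:,0]<6)|(h[:,0]>172))&(h[:,1]>130); print('red',r.sum(),lx[r].min().round(4),lx[r].max().round(4),D[r,2].min().round(4),D[r,2].max().round(4))
cr=[]
for c in(a,b):
    q=proj(c,[.58,-.04,.28])[0].astype(int); cr.append(cv2.resize(c['p'][q[1]-70:q[1]+70,q[0]-70:q[0]+70],(400,400),interpolation=2))
cv2.imwrite('pics/c7.png',np.hstack(cr)[:,:,::-1])
E
```

```text
[ 0.01 -0.24  0.75]
[ 0.3  -0.29  1.23]
[ 0.08  0.06 -0.52] 22.625 0.21784064359188307
0 [[300.4 256.1]]
0.03 [[302.1 257.3]]
0.06 [[303.8 258.6]]
187 (300.6753845214844, 256.51312255859375)
635 pitch,yaw slope [0.004 0.004] [-0.    -0.004]
red 88 0.1447 0.1731 -0.0625 0.003
230 pitch,yaw slope [0.023 0.003] [-0.039  0.008]
red 31 0.1512 0.1742 -0.0594 0.0036
```

View pics/c7.png

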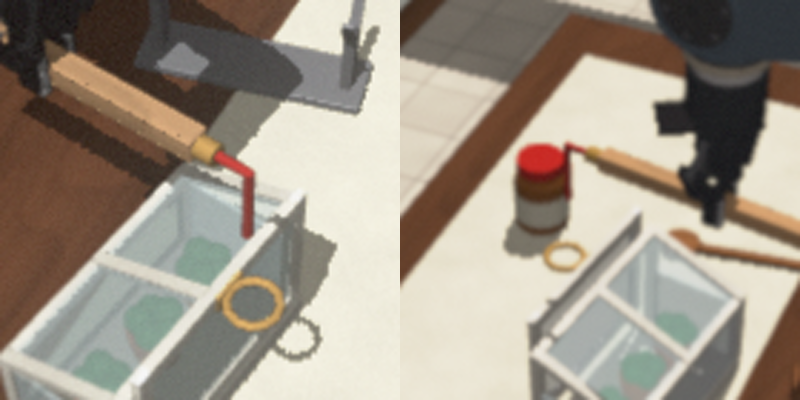

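The flap is shut: the ring is at (300.7,256.5) against the predicted (300.4,256.1) for θ=0. The pole is unrotated in the grip and the hook is clear of the ring. Laying it back.

```bash
python3 - <<'E'
from h import *
m.move_ptp(tcp(PO+[0,0,.20]),rot(YP))
m.move_l(tcp(PO+[0,0,.05]),max_speed=.2)
f0=m.current_force()
for dz in(.02,.008,.003,.001):
    m.move_l(tcp(PO+[0,0,dz]),max_speed=.05); f=m.current_force()-f0; print(dz,f.round(2))
    if f[2]>4: break
m.set_gripper(1.0); m.dwell(.3)
m.move_l(tcp(PO+[0,0,.20]),max_speed=.15); print(m.current_time(),m.current_force().round(2))
m.move_ptp(tcp([.3,.05,.40]),rot(YP)); m.dwell(.3)
print(m.current_time()); save('scene','a7');save('side','b7')
cr=[]
for n,cen in(('a7',[.48,.32,.08]),('b7',[.48,.32,.08]),('a7',[.56,-.04,.1]),('b7',[.56,-.04,.1])):
    c=np.load(f'pics/{n}.npz'); q=proj(c,cen)[0].astype(int); cr.append(cv2.resize(c['p'][q[1]-60:q[1]+60,q[0]-80:q[0]+80],(400,300),interpolation=2))
cv2.imwrite('pics/c8.png',np.vstack([np.hstack(cr[:2]),np.hstack(cr[2:])])[:,:,::-1])
E
sed "s/for f in 'ab'/for f in ('a7','b7')/" meas.py > meas2.py; python3 meas2.py | grep -E "stick|red|ring"
```

```text
0.02 [ 0.58 -0.63  0.11]
0.008 [ 0.92 -0.8  -0.31]
0.003 [ 0.91 -0.55 -1.02]
0.001 [ 0.58  0.32 -0.7 ]
29.0 [ 0.07  0.07 -0.04]
30.5417
a7 stick n 978 mu [0.4181 0.3141 0.1055] dir [0.9808 0.1952 0.0023] ends [0.2603 0.2827 0.1051] [0.5891 0.3482 0.1059] len 0.335 z top [0.1079 0.1112 0.1124]
 red 14 [0.5887 0.35   0.0949] [0.6122 0.3601 0.1045] along [0.175 0.188 0.198]
 ring 154 [ 0.62   -0.0449  0.192 ] [ 0.5998 -0.0671  0.188 ] [ 0.646  -0.0222  0.1968] [289 247] [311 266]
b7 stick n 1154 mu [0.4116 0.3213 0.1069] dir [0.9802 0.1979 0.0062] ends [0.2607 0.2909 0.106 ] [0.6124 0.3619 0.1082] len 0.359 z top [0.1084 0.1123 0.1141]
 red 11 [0.5922 0.3541 0.0986] [0.6127 0.3623 0.1084] along [0.185 0.198 0.204]
 ring 14 [ 0.6398 -0.0458  0.1929] [ 0.6063 -0.0599  0.1901] [ 0.6456 -0.0231  0.1961] [252 157] [265 164]
```

View pics/c8.png

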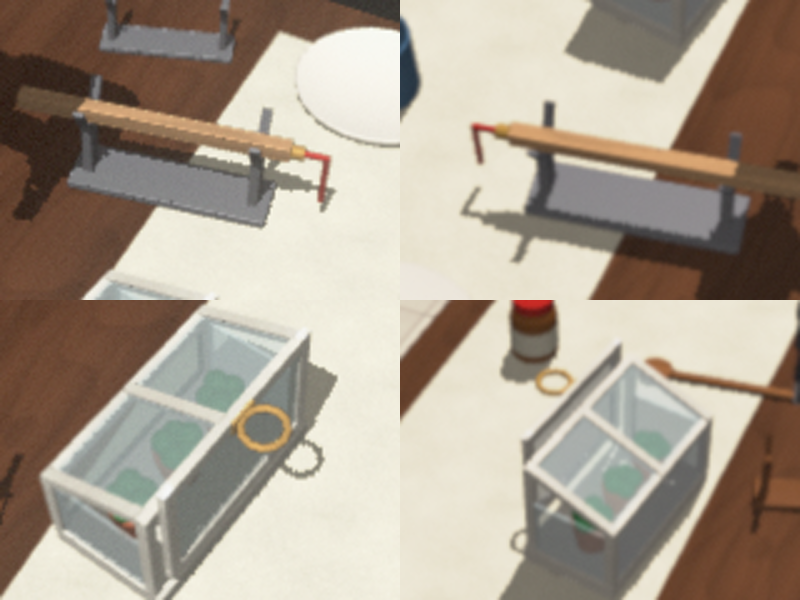

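The pole lies in its forks, hook down, within about 1 mm of where it started. The flap is shut and the arm is clear. Handing in.

```bash
python3 -c "
from h import *
print(m.sign_off())"
```

```text
the job is handed in; nothing more can be done
None
```

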